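# Third hand at the cell-block fixture

## Task

Set the black cell block flat on the bed of the aluminium fixture, between its two low steel guides and with the orange gasket end facing the sprung steel stop, then press it along the guides against the stop until the red pointer stands in the green zone of the scale (about 10 N). Never push the stop to the black mark, and leave the white spare block and everything else on the bench where they are. Finish while still holding the block pressed steadily in the green zone, so that a colleague can put the screws in: do not let go or back off.

Things in the scene. Friction and masses are not known exactly. Their poses are not given: they have to be found in the camera images.
- block: The black cell block, a bar 110 mm long (x) x 36 mm wide (y) x 44 mm high (z), 0.18 to 0.35 kg, lying loose on the bench with four steel-rimmed bores in its top. Origin: centre of its underside. Its own +x end carries the orange gasket. Grip it across its 36 mm width, about 32 mm above its underside so that the fingertips stay clear of the fixture's guides.
- block_nose (a point): Centre of the orange gasket face at the block's +x end, 55 mm ahead of the block's origin and 22 mm above its underside.
- fixture: Fixture fixed to the bench: an aluminium plate 225 x 120 x 12 mm whose top is the bed. Origin: at bench height (12 mm below the bed) on the guides' centre line; the plate runs from x = -90 to +135 mm. Its +x is the direction in which to press; z is up. Behind the stop stands a grey spring housing (x = 101 to 133 mm, 58 mm above the bench).
- load (a point): On the fixture's bed, on the centre line, at fixture x = -20 mm. The block fits down from above with its underside's centre here, its nose then 30 mm short of the stop. The two steel guides are 8 mm high above the bed, 8 mm thick, 42 mm apart inside (y = +-21 mm), from fixture x = -30 to +50 mm, with flared lead-ins back to x = -57 mm.
- green (a point): Centre of the green zone on the scale, which lies on top of a white pillar on the fixture's +y side (fixture x = 54 to 112 mm, y = 34 to 58 mm, 58 mm above the bench). The zone is 8 mm long in x and marks 6 to 14 mm of stop travel, its centre 10 mm; the black mark begins at 18 mm.
- pointer (a point): Red pointer of the stop, over the scale, 61 mm above the bench. It moves with the stop: at rest it is 10 mm short of point green in fixture x.
- stop: Sprung steel stop plate, 40 mm wide, 12 mm thick, 2 to 46 mm above the bed, with a red pointer. Origin: centre of its pressing face, at bed height (12 mm above the bench); axes as the fixture's. At rest at fixture x = 65 mm; slides to fixture +x by up to 20 mm against a spring of 1 N per mm, no preload (10 mm is 10 N), and springs back when let go.
- spare: White spare block with a blue end, same size as the black one and with its origin likewise. Not to be used; leave alone.
- bottle: Glass bottle, 80 mm across, 170 mm high, on the left side of the bench; origin at centre of its underside. Leave alone.
- dish: Clear round culture dish, 90 mm across, 16 mm high; origin at centre of its underside. Leave alone.
- timer: White bench timer, 70 x 100 x 30 mm; origin at centre of its underside. Leave alone.
- driver: Yellow-handled screwdriver, 170 mm long, lying on the bench. Leave alone.
- screwtray: Small blue tray with two screws, 80 x 100 x 20 mm; origin at centre of its underside. Leave alone.
Mind the look-alikes: they are no part of the job. There is more than one size of the block; the one meant has the size given above.

How it is judged:
By the outcome, as a careful person would: the job done as asked, in the order asked, and still so for the second after the job is handed in, while the arm keeps its last pose, push and grip.
It also fails if it takes over 43 s, if anything falls off the work surface, if the arm or the gripper's body presses on something with over 40 N, if the wrist force passes 120 N, or if a joint passes its speed limit or range.

## Robot

A 6-joint arm with a two-finger parallel gripper is mounted at the origin on the work surface. World frame = base frame: x ahead of the robot, y to its left, z up, the work surface at z = 0. Lengths are in m, angles in rad, forces in N, time in s.
With the tool pointing down it reaches from about 0.425 to 0.95 m from the base axis. Payload 3.5 kg.
Tool frame: the origin (TCP) lies midway between the tips of the shut fingers; the grasp point (between the pads) lies 19 mm behind it (ctrl.pinch_z is the distance from the TCP to the grasp point, in m); z points along the fingers, y is the line along which they close (so a half turn about z gives the same grasp; the last joint's range is limited). The gripper opens to 85 mm and grips with 20 to 120 N. Pads are 22 mm wide; open, the fingers measure 114 mm over their backs; the gripper's body (76 mm by 85 mm) begins 54 mm behind the grasp point. The pads swing forward as they close: fully open they stand 13 mm farther back than shut.
Start: joints at [-1.384, 0.286, 1.577, -0, 1.279, -0.15], TCP at [0.223, -0.637, 0.231] pointing down, gripper open.
Joint ranges: [-2.77, 2.77], [-0.9, 2.22], [0.21, 2.48], [-1.53, 4.67], [0.24, 2.81], [-2.84, 2.84]. Speed limits (rad/s): [2.79, 2.79, 3.14, 3.14, 3.14, 3.14].

## Interface

Orientations are given as a unit quaternion [x, y, z, w].
In Python, from plant import get_state, viewer, sign_off, ctrl gives the robot as it stands. The module is installed in compiled form; this text tells all that it offers.
- The arm moves only by the shell command python3 -m handwheel 'ROWS' [FORCE]. ROWS is JSON, a list that holds one entry, the list of rows, each a list of 5 numbers: the finger opening in m, from 0 to 0.0854, then the shift along the tool's x, y, z in m, then the turn about the tool's z in degrees. In form: [[[claw, x, y, z, spin], ...]]. A call has 1 to 12 rows; each row shifts and turns the commanded pose from where the row before left it, along the tool's axes as they then stand; what a row does not reach is not made up. A row lasts 1/12 s, in which the tool goes at most 41.7 mm and 7.16 degrees, less where a joint would pass 70% of its speed; a pose out of reach is approached as far as the arm can. A call is refused whole if a number of a shift passes 0.0417 or a number of a turn 7.16, either way. A call with a gripper value outside its range is refused whole. The fingers move at their own pace and stop on an object; FORCE is the grip in N (left out, the last holds). Time passes only in rows, so rows that do not move let the fingers close. It gives the time, the measured TCP pose, the force, the opening and the grip force at its end, in the units of the state.
- get_state(): the state, without advancing time (a new reading comes with each control period).
- viewer.read_camera(name): name is "side" or "top" or "wrist"; returns the picture (400x640x3 uint8, blue, green, red); there is no depth.
- viewer.camera_params(name): a dict with "fov_y" (degrees; the focal length in pixels is half the picture's height over the tangent of half this angle, whatever the lens; pixels are square), "cx", "cy" (the principal point, pixels), "xyz" and "attitude" of the camera in the world; the wrist camera has in their place "hand_eye" (4x4, takes a point from camera to tool coordinates, whose origin is the TCP and whose axes are the flange's). Camera axes: x right, y up, looking along -z (the intrinsics and any distortion apply to the point x, -y, -z); pixel columns grow to the right and rows downward; lengths in m; the calibration is good to about 2 mm. A picture is of the moment at which its call begins: read the wrist's pose just before it. camera_params takes no time and is no camera call.
- sign_off(): hands the job in; it is judged then, once.
Trained networks look in the newest picture that a camera, given by its name, has taken for a name from the list of things; names that differ only in an ending like _2 or _b are one class to them, and where a whole thing is asked for, a point or a joint stands for the part that bears it (a point fixed in the world has none). Each returns a list of dicts, best first, with "confidence" (0 to 1); they miss things now and then, are a little off and sometimes report something else, mostly with a low value. They report only what shows in the picture. A call takes as long as a camera call. They do not tell look-alikes from the thing itself.
- viewer.look_for(camera, name): "extent" ([left, top, width, height] as shares, 0 to 1, of the picture: columns of its width, rows of its height, round what is visible of it).
- viewer.outline_of(camera, name): "mask" (400x640 bool, what is visible of it) and "extent" ([left, top, width, height] as shares, 0 to 1, of the picture: columns of its width, rows of its height, round what is visible of it).
- viewer.pinpoint(camera, name): "xy" ([column, row] as shares, 0 to 1, of the picture: columns of its width, rows of its height: a listed point, or the origin of a listed thing).
The state is a dict: "time": time; "qpos": joint angles; "dq": joint speeds; "joint_efforts": joint torques, N m; "eef_pos": TCP position; "tcp_rot": TCP orientation; "contact_force": force on the tool from outside, world axes, zero at the start; "wrist_torque": the same for the moment, N m; "opening": opening from 0.0 (shut) to 1.0 (fully open); "finger_force": force on a finger pad.
Only numpy, scipy, OpenCV 4.12 (cv2) and the standard library are available. Lean on these libraries where they do the work, as an engineer would, in place of code of your own. Each camera call takes 0.05 s, during which the arm holds its last target. There are 200 camera calls.

## Working session

There is one attempt and no reset: what is moved stays moved. The work goes in short steps, Python scripts to look and compute and a shell command to move; the robot and the scene stay as the last step left them, time stands still between calls to the robot, and variables do not carry over. Pictures are saved under pics/ and viewed, at most 10 in all, crops included, and the job is handed in when it is done.

```bash
mkdir -p pics
python3 - <<'E'
from plant import get_state, viewer, ctrl
import cv2
print(get_state()); print(ctrl.pinch_z)
for n in ("side","top","wrist"):
    cv2.imwrite(f"pics/{n}0.png",viewer.read_camera(n)); print(n,viewer.camera_params(n))
E
ls
```

```text
{'time': 0.0, 'qpos': array([-1.38399109e+00,  2.87208059e-01,  1.57820066e+00, -1.40737754e-05,
        1.27860259e+00, -1.50019165e-01]), 'dq': array([-0.0025402 , -0.00038395, -0.00040372, -0.00029393, -0.00065278,
       -0.00156788]), 'joint_efforts': array([ 1.62030715e-04, -4.05983162e+01, -2.92625785e+01, -1.35474706e-04,
        5.71826662e-03,  3.18746714e-06]), 'eef_pos': array([ 0.22296875, -0.63640214,  0.22990611]), 'tcp_rot': array([ 9.85851090e-01,  1.67619112e-01, -2.89769760e-05, -1.20899878e-03]), 'contact_force': array([-0.0744187 ,  0.31257899, -0.26985602]), 'wrist_torque': array([-0.02031016,  0.0222018 , -0.05312988]), 'finger_force': 0.0, 'opening': 0.9962167511681046}
0.0187
side {'fov_y': 56.48368363168635, 'cx': 325.4192620403367, 'cy': 196.39622363425798, 'xyz': array([0.280695  , 0.84430275, 0.94894552]), 'attitude': array([-0.07282622,  0.37240083,  0.90916934, -0.1715374 ])}
top {'fov_y': 49.387148117403434, 'cx': 319.99823260002927, 'cy': 195.04808041008764, 'xyz': array([0.44811799, 0.0134674 , 1.17021295]), 'attitude': array([-0.05045618,  0.03766557,  0.71251479, -0.69882627])}
wrist {'fov_y': 61.62114356847854, 'cx': 320.7839948122922, 'cy': 203.1160453237432, 'hand_eye': array([[ 3.63612086e-04,  9.46262201e-01,  3.23400239e-01,
         8.10797770e-02],
       [ 9.99999738e-01, -5.46627696e-04,  4.75080465e-04,
        -3.93612935e-04],
       [ 6.26330214e-04,  3.23399981e-01, -9.46262152e-01,
        -1.43069826e-01],
       [ 0.00000000e+00,  0.00000000e+00,  0.00000000e+00,
         1.00000000e+00]])}
pics
```

View pics/top0.png

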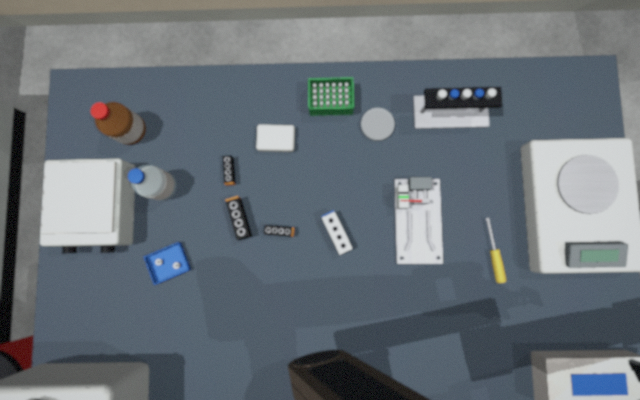

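View pics/side0.png

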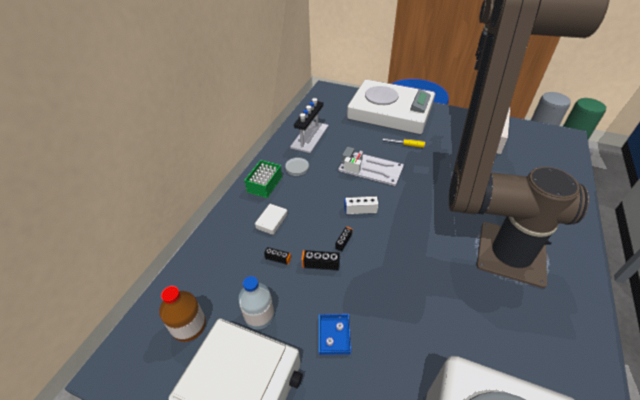

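The top picture shows three black bars with orange ends: large at (237,218), and small ones at (228,170) and (280,231). The white spare is at (337,232). The fixture is at (418,220), with its stop and housing at the top (world +x). The large bar at (237,218) is the likely target. I'll check its size and take a crop.

```bash
cat > h.py <<'E'
import numpy as np, cv2
from scipy.spatial.transform import Rotation as R
from plant import get_state, viewer, ctrl
def cam(n):
    p=viewer.camera_params(n); f=200/np.tan(np.radians(p["fov_y"]/2))
    if n=="wrist":
        s=get_state(); A=R.from_quat(s["tcp_rot"]).as_matrix(); h=p["hand_eye"]
        return f,p["cx"],p["cy"],A@h[:3,:3],A@h[:3,3]+s["eef_pos"]
    return f,p["cx"],p["cy"],R.from_quat(p["attitude"]).as_matrix(),p["xyz"]
def ray(c,uv,z):
    f,cx,cy,M,o=c; d=M@np.array([(uv[0]-cx)/f,-(uv[1]-cy)/f,-1]); return o+d*(z-o[2])/d[2]
def proj(c,P):
    f,cx,cy,M,o=c; q=(np.atleast_2d(P)-o)@M; return np.c_[cx-f*q[:,0]/q[:,2], cy+f*q[:,1]/q[:,2]]
E
python3 - <<'E'
from h import *
ims={n:viewer.read_camera(n) for n in("top","side")}
Z=dict(block=0,block_nose=.022,load=.012,green=.058,pointer=.061,stop=.012,fixture=0,spare=0)
for n in ims:
    c=cam(n)
    for k,z in Z.items():
        for d in viewer.pinpoint(n,k)[:3]:
            uv=np.array(d["xy"])*[640,400]; print(n,k,round(d["confidence"],2),uv.round(1),ray(c,uv,z).round(4))
c=cam("top")
for uv,nm in(((237,218),"big"),((228,170),"s1"),((280,231),"s2")):
    print(nm,ray(c,uv,.04))
a=cv2.resize(ims["top"][140:290,200:460],None,fx=3,fy=3,interpolation=cv2.INTER_CUBIC)
cv2.imwrite("pics/crop.png",a)
E
```

```text
top block 0.95 [239.  216.8] [0.5403 0.2536 0.    ]
top block 0.82 [230.  169.9] [0.6696 0.2789 0.    ]
top block 0.74 [275.7 230.5] [0.5013 0.1542 0.    ]
top block_nose 0.86 [235.6 199.3] [0.5854 0.2584 0.022 ]
top block_nose 0.86 [230.1 186.7] [0.6198 0.2734 0.022 ]
top block_nose 0.73 [293.8 233.4] [0.4919 0.1038 0.022 ]
top load 0.59 [421.2 239.7] [ 0.4694 -0.2317  0.012 ]
top load 0.51 [403.5 195.7] [ 0.5872 -0.1901  0.012 ]
top green 0.9 [401.9 195.7] [ 0.5818 -0.178   0.058 ]
top pointer 0.52 [404.4 201.2] [ 0.5671 -0.1832  0.061 ]
top stop 0.69 [237.6 219.7] [0.5316 0.2548 0.012 ]
top stop 0.67 [162.2 185.4] [0.6287 0.4605 0.012 ]
top stop 0.45 [418.2 204.3] [ 0.5632 -0.2281  0.012 ]
top fixture 0.83 [417.6 231.7] [ 0.491  -0.2257  0.    ]
top spare 0.91 [336.  233.1] [ 0.4914 -0.0077  0.    ]
side block 0.69 [322.9 263.9] [0.5293 0.2457 0.    ]
side block 0.67 [283.3 262.9] [0.6428 0.2861 0.    ]
side block_nose 0.86 [302.8 256.1] [0.5904 0.2557 0.022 ]
side block_nose 0.6 [287.  257.2] [0.6332 0.2766 0.022 ]
side block_nose 0.51 [347.1 232. ] [0.4965 0.1189 0.022 ]
side load 0.96 [378.9 174. ] [ 0.4792 -0.1963  0.012 ]
side green 0.86 [351.9 160. ] [ 0.5842 -0.1841  0.058 ]
side pointer 0.44 [355.4 157.2] [ 0.5761 -0.2008  0.061 ]
side stop 0.5 [359.5 163.1] [ 0.5663 -0.2301  0.012 ]
side fixture 0.76 [378.5 172.8] [ 0.485  -0.2157 -0.    ]
side spare 0.91 [359.6 206.9] [ 0.4977 -0.0202  0.    ]
big [0.53407308 0.25051266 0.04      ]
s1 [0.66189191 0.27515548 0.04      ]
s2 [0.49806712 0.13824227 0.04      ]
```

View pics/crop.png

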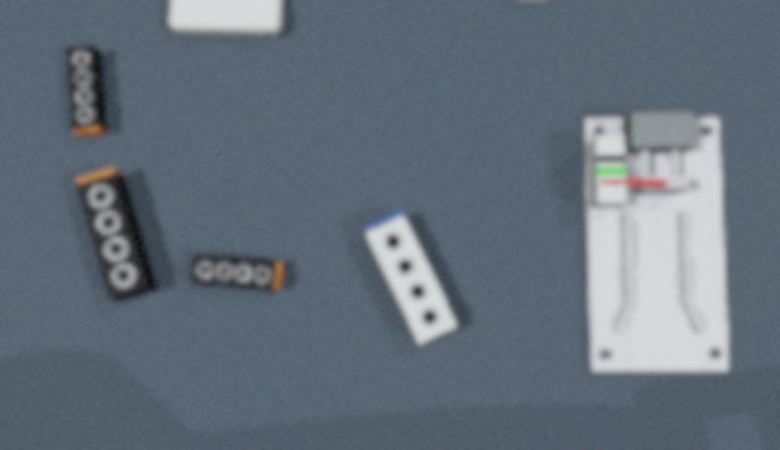

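The large black bar has its orange end at about pixel (232,199). It spans roughly 110 mm from tail to nose, while the two small bars are clearly shorter, so the large one is the target. The fixture presses towards world +x. I'll pass over the fixture first and look at it with the wrist camera.

```bash
python3 -m handwheel '[[[0.07,0.033,-0.025,0,0],[0.07,0.033,-0.025,0,0],[0.07,0.033,-0.025,0,0],[0.07,0.033,-0.025,0,0],[0.07,0.033,-0.025,0,0],[0.07,0.033,-0.025,0,0],[0.07,0.033,-0.025,0,0],[0.07,0.033,-0.025,0,0],[0.07,0.033,-0.025,0,0],[0.07,0.033,-0.025,0,0],[0.07,0.033,-0.025,0,0],[0.07,0.033,-0.025,0,0]]]' 80
python3 -m handwheel '[[[0.07,0,0,0,-6],[0.07,0,0,0,-6],[0.07,0,0,0,-6],[0.07,0,0,0,0],[0.07,0,0,0,0]]]'
python3 - <<'E'
from h import *
s=get_state(); c=cam("wrist"); im=viewer.read_camera("wrist"); cv2.imwrite("pics/w1.png",im)
print(s["eef_pos"],R.from_quat(s["tcp_rot"]).as_matrix()[:,0],s["dq"].round(3))
for k,z in dict(load=.012,green=.058,pointer=.061,stop=.012,fixture=0).items():
    for d in viewer.pinpoint("wrist",k)[:2]:
        uv=np.array(d["xy"])*[640,400]; print(k,round(d["confidence"],2),uv.round(1),ray(c,uv,z).round(4))
np.save("c1.npy",np.array(c,dtype=object),allow_pickle=True)
E
```

```text
time: 2.05
eef_pos: [0.4985, -0.2212, 0.2317]
tcp_rot: [0.986, 0.168, 0.0, 0.0]
contact_force: [1.0, -0.3, -0.8]
opening: 0.822
finger_force: 0.0
time: 2.47
eef_pos: [0.4977, -0.223, 0.2314]
tcp_rot: [0.948, 0.319, 0.0, 0.0]
contact_force: [-0.0, 0.8, 0.7]
opening: 0.818
finger_force: 0.0
[ 0.49774661 -0.22295947  0.23141434] [7.97006490e-01 6.03970737e-01 6.38685256e-05] [-0.011  0.001  0.001 -0.001 -0.001  0.004]
load 0.76 [314.3 182.2] [ 0.4785 -0.2269  0.012 ]
green 0.59 [341.7  80.7] [ 0.5783 -0.1836  0.058 ]
pointer 0.83 [333.8  90.7] [ 0.5674 -0.1831  0.061 ]
stop 0.59 [360.  123.4] [ 0.5591 -0.2268  0.012 ]
fixture 0.91 [325.  168.5] [ 0.496  -0.2287  0.    ]
```

View pics/w1.png

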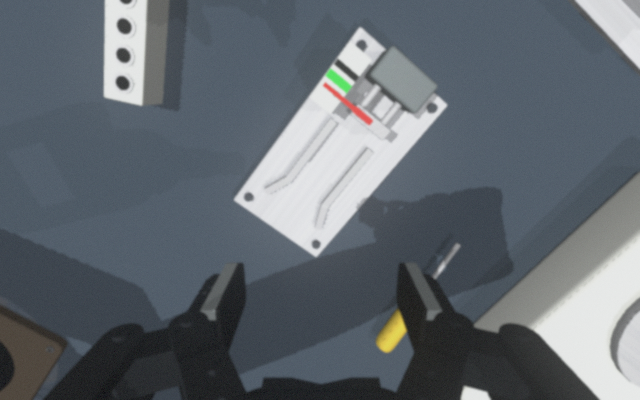

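The wrist picture shows the fixture from above. The plate corners are at (234,199), (317,257), (447,104) and (361,27), the pointer at (347,103) and the green zone at (338,80). I'll refine the corners by fitting the plate mask, and cross-check with the top picture.

```bash
cat >> h.py <<'E'
def fit(W,L):  # 2D rigid fit: world xy = p + Rot(t) local
    W=np.array(W)[:,:2];L=np.array(L,float);w=W-W.mean(0);l=L-L.mean(0)
    t=np.arctan2((l[:,0]*w[:,1]-l[:,1]*w[:,0]).sum(),(l*w).sum());Q=np.array([[np.cos(t),-np.sin(t)],[np.sin(t),np.cos(t)]])
    p=W.mean(0)-Q@L.mean(0); return p,np.degrees(t),np.linalg.norm(W-(p+L@Q.T),axis=1)
E
python3 - <<'E'
from h import *
L=[(-.09,.06),(-.09,-.06),(.135,-.06),(.135,.06)]
c=cam("wrist"); im=cv2.imread("pics/w1.png"); g=cv2.cvtColor(im,cv2.COLOR_BGR2GRAY)
def refine(g,uv):
    # intersect edge lines found by sub-pixel gradient search along each side
    n=len(uv); lines=[]
    for i in range(n):
        a,b=np.array(uv[i],float),np.array(uv[(i+1)%n],float); d=(b-a)/np.linalg.norm(b-a); nn=np.array([-d[1],d[0]]); pts=[]
        for t in np.linspace(.12,.88,40):
            q=a+(b-a)*t; s=np.arange(-6,6.01,.25); P=(q+s[:,None]*nn).astype(np.float32)
            v=cv2.remap(cv2.GaussianBlur(g,(0,0),1),P[:,0][None],P[:,1][None],cv2.INTER_LINEAR)[0].astype(float)
            k=np.argmax(abs(np.gradient(v))); pts.append(P[k])
        lines.append(cv2.fitLine(np.array(pts),cv2.DIST_HUBER,0,.01,.01).ravel())
    out=[]
    for i in range(n):
        l,m=lines[i-1],lines[i]; k=np.linalg.solve(np.c_[l[:2],-m[:2]],m[2:]-l[2:]); out.append(l[2:]+k[0]*l[:2])
    return np.array(out)
uv=refine(g,[(234,199),(317,257),(447,104),(361,27)]); print(uv.round(1)); print(fit([ray(c,u,.012) for u in uv],L))
t=cv2.imread("pics/top0.png"); gt=cv2.cvtColor(t,cv2.COLOR_BGR2GRAY)
q=np.array([(590,372),(729,372),(720,117),(585,117)])/3+[200,140]
uv=refine(gt,q); print(uv.round(1)); print(fit([ray(cam("top"),u,.012) for u in uv],L))
E
```

```text
[[232.9 199.3]
 [315.6 257. ]
 [453.2  98.1]
 [359.3  26.6]]
(array([ 0.49667948, -0.22634752]), np.float64(-0.23059602361415754), array([0.0008857 , 0.00238379, 0.00537586, 0.00301591]))
[[396.8 263.2]
 [442.8 263.4]
 [439.2 176.9]
 [394.3 178.4]]
(array([ 0.49909885, -0.22612791]), np.float64(-0.5449779598388464), array([0.0004916 , 0.00186006, 0.00241808, 0.00010679]))
```

```bash
python3 -m handwheel '[[[0.07,0.0,-0.0415,0,4],[0.07,0.0,-0.0415,0,4],[0.07,0.0,-0.0415,0,4],[0.07,0.0,-0.0415,0,4],[0.07,0.0,-0.0415,0,3],[0.07,0.0,-0.0415,0,0],[0.07,0.0,-0.0415,0,0],[0.07,0.0,-0.0415,0,0],[0.07,0.0,-0.0415,0,0],[0.07,0.0,-0.0415,0,0],[0.07,0.0,-0.0415,0,0],[0.07,0,-0.03,0,0]]]'
```

```text
time: 3.77
eef_pos: [0.3076, 0.2243, 0.2318]
tcp_rot: [0.987, 0.159, 0.001, -0.001]
contact_force: [0.0, 0.0, 0.1]
opening: 0.819
finger_force: 0.0
```

```bash
python3 -m handwheel '[[[0.07,0.037,0.0077,0.01,0],[0.07,0.037,0.0077,0.01,0],[0.07,0.037,0.0077,0.01,0],[0.07,0.037,0.0077,0.01,0],[0.07,0.037,0.0077,0.01,0],[0.07,0.037,0.0077,0.01,0],[0.07,0,0,0,0],[0.07,0,0,0,0]]]'
python3 - <<'E'
from h import *
s=get_state(); c=cam("wrist"); im=viewer.read_camera("wrist"); cv2.imwrite("pics/w2.png",im)
print(s["eef_pos"],R.from_quat(s["tcp_rot"]).as_matrix()[:,0],s["dq"].round(3))
for k,z in dict(block=0,block_nose=.022).items():
    for d in viewer.pinpoint("wrist",k)[:2]:
        uv=np.array(d["xy"])*[640,400]; print(k,round(d["confidence"],2),uv.round(1),ray(c,uv,z).round(4))
E
```

```text
time: 4.43
eef_pos: [0.535, 0.2472, 0.1686]
tcp_rot: [0.987, 0.158, -0.002, 0.0]
contact_force: [-0.7, -0.1, 0.3]
opening: 0.818
finger_force: 0.0
[0.53503117 0.24716586 0.16855014] [ 0.94998555  0.31225497 -0.00492782] [ 0.017 -0.09   0.038  0.003  0.013 -0.001]
block 0.95 [317.9 180.7] [0.5307 0.2492 0.    ]
block 0.87 [402.7 246.1] [0.4918 0.1449 0.    ]
block_nose 0.95 [319.2  74.6] [0.6208 0.2773 0.022 ]
block_nose 0.78 [442.  263.9] [0.4946 0.1102 0.022 ]
```

View pics/w2.png

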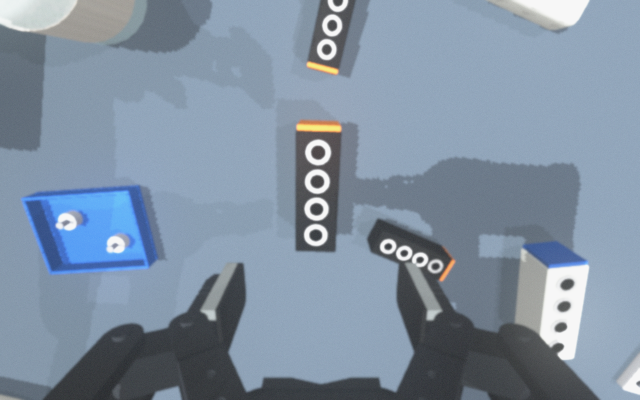

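The wrist picture shows the block straight ahead with bores at (318,152), (317,182), (316,209) and (315,235). Its tail edge is at row 251, and the orange nose edge at about row 126. The small block at (410,248) is close to where the right finger will come down.

Run:
```python
from h import *
c=cam("wrist"); im=cv2.imread("pics/w2.png")
P=np.array([ray(c,u,.044) for u in [(318,152),(317,181.5),(316,208.5),(315.5,235.5)]])
print(P.round(4)); m=P.mean(0); d=P[0]-P[3]; th=np.arctan2(d[1],d[0]); print("bores mean",m,"yaw",np.degrees(th))
d=d/np.linalg.norm(d)
n=np.array([-d[1],d[0],0])
for u in [(296,251),(335,251),(297,132),(341,132),(297,122),(341,122)]:
    w=ray(c,u,.044)-m; print(u,"along",(w@d).round(4),"across",(w@n).round(4))
for u in [(369,252),(372,222),(377,220)]:
    for z in (0.,.03): w=ray(c,u,z)-m; print("small",z,u,(w@d).round(4),(w@n).round(4))
s=get_state();A=R.from_quat(s["tcp_rot"]).as_matrix(); print("tool delta",A.T@(m-s["eef_pos"]),"tool yaw",np.degrees(np.arctan2(A[1,0],A[0,0])),s["eef_pos"])
```

```text
[[0.5637 0.2606 0.044 ]
 [0.5399 0.2536 0.044 ]
 [0.5168 0.247  0.044 ]
 [0.4926 0.2396 0.044 ]]
bores mean [0.52826033 0.25020041 0.044     ] yaw 16.448359115448923
(296, 251) along -0.053 across 0.017
(335, 251) along -0.0518 across -0.018
(297, 132) along 0.0524 across 0.0171
(341, 132) along 0.0535 across -0.0179
(297, 122) along 0.0602 across 0.0172
(341, 122) along 0.0613 across -0.0175
small 0.0 (369, 252) -0.0741 -0.0563
small 0.03 (369, 252) -0.0589 -0.0511
small 0.0 (372, 222) -0.0403 -0.0567
small 0.03 (372, 222) -0.0283 -0.0514
small 0.0 (377, 220) -0.038 -0.0616
small 0.03 (377, 220) -0.0262 -0.0558
tool delta [-0.00463155 -0.00404183  0.128054  ] tool yaw 18.288241995983704 [0.53384246 0.24777371 0.17205688]
```

```bash
python3 -m handwheel '[[[0.06,-0.002,-0.002,0.015,1.0],[0.06,-0.002,-0.002,0.015,0.85],[0.06,0,0,0.02,0],[0.06,0,0,0.02,0],[0.06,0,0,0.02,0],[0.06,0,0,0.015,0],[0.06,0,0,0,0],[0.06,0,0,0,0]]]'
python3 - <<'E'
from h import *
s=get_state(); c=cam("wrist"); im=viewer.read_camera("wrist"); cv2.imwrite("pics/w3.png",im)
print(s["eef_pos"],R.from_quat(s["tcp_rot"]).as_matrix()[:,0])
E
```

```text
time: 5.25
eef_pos: [0.5284, 0.2504, 0.0672]
tcp_rot: [0.99, 0.143, 0.0, -0.0]
contact_force: [-0.1, 0.7, 0.2]
opening: 0.702
finger_force: 0.0
[0.52843202 0.2504484  0.06719724] [9.58966231e-01 2.83520193e-01 2.59922183e-04]
```

View pics/w3.png

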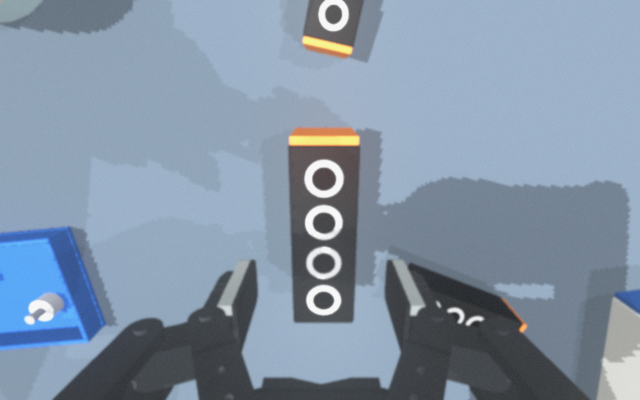

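The block is centred between the fingers (bores at column 323), and the small block lies outside the right finger. Descend and grip.

```bash
python3 - <<'E'
from h import *
c=cam("wrist"); P=np.array([ray(c,u,.044) for u in [(323.5,179),(323.5,222),(323.5,263.5),(323.5,299.5)]])
print(P.mean(0),[ray(c,u,.044) for u in [(324,321),(324,136)]])
E
python3 -m handwheel '[[[0.06,0,0,0.015,0],[0.06,0,0,0.015,0],[0.06,0,0,0.015,0],[0.06,0,0,0.01,0],[0.06,0,0,0,0],[0.03,0,0,0,0],[0.03,0,0,0,0],[0.03,0,0,0,0],[0.03,0,0,0,0],[0.03,0,0,0,0],[0.03,0,0,0,0]]]' 80
```

```text
[0.53050595 0.24981016 0.044     ] [array([0.4814388 , 0.23483439, 0.044     ]), array([0.58635896, 0.26624367, 0.044     ])]
time: 6.22
eef_pos: [0.5308, 0.2507, 0.0132]
tcp_rot: [0.99, 0.143, 0.002, -0.0]
contact_force: [-0.0, -0.1, 6.8]
opening: 0.409
finger_force: 80.9
```

```bash
python3 -m handwheel '[[[0.03,0,0,-0.02,0],[0.03,0,0,-0.03,0],[0.03,0,0,-0.03,0],[0.03,0,0,-0.03,0],[0.03,0,0,0,4.2],[0.03,0,0,0,4.2],[0.03,0,0,0,4.2],[0.03,0,0,0,4.2],[0.03,0,0,0,0],[0.03,0,0,0,0]]]'
python3 - <<'E'
from h import *
s=get_state(); c=cam("wrist"); im=viewer.read_camera("wrist"); cv2.imwrite("pics/w4.png",im)
A=R.from_quat(s["tcp_rot"]).as_matrix(); print(s["eef_pos"],A[:,0])
E
```

```text
time: 7.05
eef_pos: [0.5287, 0.2502, 0.1206]
tcp_rot: [1.0, -0.002, -0.001, 0.0]
contact_force: [-1.0, 0.1, -3.1]
opening: 0.409
finger_force: 80.1
[0.52867644 0.25021944 0.12060357] [ 0.99998968 -0.00432497 -0.0013932 ]
```

View pics/w4.png

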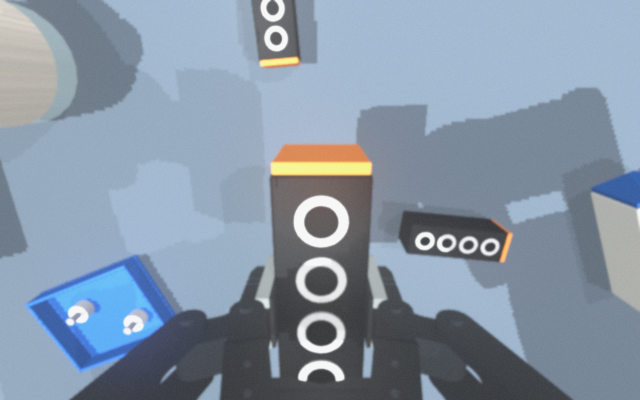

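The block is held level, with its nose top edge at row 161 and bottom edge at row 145. I'll get its offset in the tool, then move to above the fixture.

```bash
python3 - <<'E'
from h import *
s=get_state(); c=cam("wrist"); A=R.from_quat(s["tcp_rot"]).as_matrix(); p=s["eef_pos"]
for u,z in [((271,161),.0308),((371,161),.0308),((287,145),-.0132),((360,145),-.0132),((321,221),.0308),((321,279.5),.0308),((321,331),.0308)]:
    print(u,(A.T@(ray(c,u,p[2]+z)-p)).round(4))
E
python3 -m handwheel '[[[0.03,-0.004,0.04,0,0],[0.03,-0.004,0.04,0,0],[0.03,-0.004,0.04,0,0],[0.03,-0.004,0.04,0,0],[0.03,-0.004,0.04,0,0],[0.03,-0.004,0.04,0,0],[0.03,-0.004,0.04,0,0],[0.03,-0.004,0.04,0,0],[0.03,-0.004,0.04,0,0],[0.03,-0.004,0.04,0,0],[0.03,-0.004,0.04,0,0],[0.03,-0.007,0.036,0,0]]]'
python3 -m handwheel '[[[0.03,0,0,0,0],[0.03,0,0,0,0],[0.03,0,0,0,0]]]'
python3 - <<'E'
from h import *
s=get_state(); c=cam("wrist"); im=viewer.read_camera("wrist"); cv2.imwrite("pics/w5.png",im)
A=R.from_quat(s["tcp_rot"]).as_matrix(); print(s["eef_pos"],A[:,0],s["finger_force"])
for k,z in dict(load=.012,green=.058,pointer=.061,stop=.012).items():
    for d in viewer.pinpoint("wrist",k)[:1]:
        uv=np.array(d["xy"])*[640,400]; print(k,round(d["confidence"],2),uv.round(1),ray(c,uv,z).round(4))
E
```

```text
(271, 161) [ 0.0578 -0.0166 -0.0309]
(371, 161) [ 0.0578  0.0173 -0.0309]
(287, 145) [ 0.0562 -0.0154  0.0131]
(360, 145) [0.0562 0.0185 0.0131]
(321, 221) [ 0.0359  0.0003 -0.0308]
(321, 279.5) [ 0.0117  0.0004 -0.0308]
(321, 331) [-0.0123  0.0004 -0.0308]
time: 8.1
eef_pos: [0.4751, -0.2278, 0.1215]
tcp_rot: [1.0, -0.003, 0.0, 0.0]
contact_force: [0.8, 0.3, -1.5]
opening: 0.41
finger_force: 80.6
time: 8.35
eef_pos: [0.475, -0.2249, 0.1209]
tcp_rot: [1.0, -0.003, -0.0, -0.001]
contact_force: [0.7, 0.0, -3.6]
opening: 0.409
finger_force: 80.7
[ 0.47504027 -0.22490573  0.12090467] [ 9.99980579e-01 -6.18866921e-03 -7.36434255e-04] 80.74670791625977
green 0.68 [243.9  50.8] [ 0.5763 -0.1825  0.058 ]
pointer 0.96 [245.   67.4] [ 0.5675 -0.1831  0.061 ]
stop 0.84 [324.6  82.8] [ 0.5598 -0.2282  0.012 ]
```

View pics/w5.png

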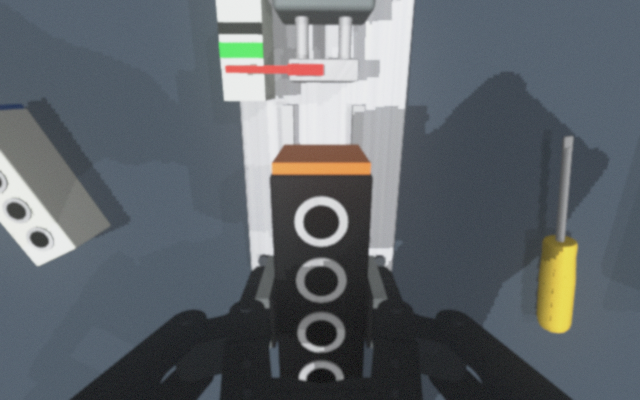

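The block is over the fixture. The plate's left edge runs (242,105)-(253,268) and its right edge (414,0)-(394,268). The stop plate top is at columns 290-358, its pressing-face edge at row 81. I'll work out the lateral alignment in the same view.

Run:
```python
from h import *
s=get_state(); c=cam("wrist"); im=cv2.imread("pics/w5.png"); g=cv2.GaussianBlur(cv2.cvtColor(im,cv2.COLOR_BGR2GRAY),(0,0),1).astype(float)
def edge(r,a,b,sg):
    d=np.gradient(g[r])*sg; return a+np.argmax(d[a:b])
for r in (115,135,160,185,210,235):
    l,rr=edge(r,225,270,1),edge(r,385,420,-1); a,b=ray(c,(l,r),.012),ray(c,(rr,r),.012); print(r,l,rr,a.round(4)[:2],b.round(4)[:2],"w",(a-b)[1].round(4),"mid",((a+b)/2)[1].round(4))
print("stop",ray(c,(290,70),.058)[:2],ray(c,(358,70),.058)[:2],"face",ray(c,(340,81),.058)[:2])
print("guides top z.02",[ray(c,(u,125),.02)[:2].round(4) for u in(281,300,352,372)])
print("pillar y",[ray(c,(u,90),.058)[:2].round(4) for u in(222,268)])
print("block y",[ray(c,(u,163),s["eef_pos"][2]+.0308)[:2].round(4) for u in(271,371)])
cv2.imwrite("pics/c5.png",cv2.resize(im[0:180,200:430],None,fx=3,fy=3,interpolation=cv2.INTER_CUBIC))
```

```text
115 241 404 [ 0.5385 -0.1663] [ 0.5381 -0.2851] w 0.1189 mid -0.2257
135 242 403 [ 0.5241 -0.1658] [ 0.5237 -0.2855] w 0.1197 mid -0.2257
160 244 400 [ 0.5053 -0.1659] [ 0.5049 -0.2847] w 0.1188 mid -0.2253
185 246 398 [ 0.4855 -0.1659] [ 0.4851 -0.2845] w 0.1186 mid -0.2252
210 247 396 [ 0.4648 -0.1651] [ 0.4643 -0.2844] w 0.1193 mid -0.2248
235 249 394 [ 0.4429 -0.1651] [ 0.4425 -0.2843] w 0.1191 mid -0.2247
stop [ 0.56669563 -0.206951  ] [ 0.56655685 -0.24586589] face [ 0.56067703 -0.23565414]
guides top z.02 [array([ 0.5321, -0.1961]), array([ 0.532 , -0.2096]), array([ 0.5319, -0.2467]), array([ 0.5318, -0.2609])]
pillar y [array([ 0.556, -0.167]), array([ 0.5559, -0.1938])]
block y [array([ 0.5327, -0.2076]), array([ 0.5326, -0.2415])]
```

View pics/c5.png

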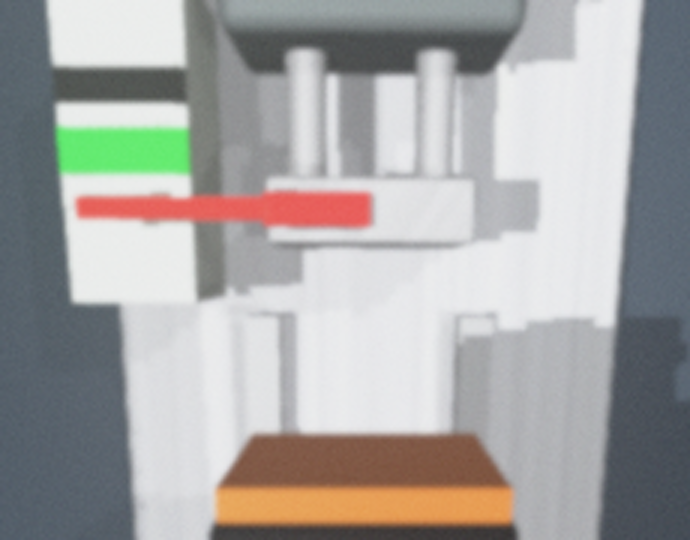

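```bash
python3 -m handwheel '[[[0.03,-0.002,0.001,0.01,0.2],[0.03,0,0,0.015,0],[0.03,0,0,0.015,0],[0.03,0,0,0.015,0],[0.03,0,0,0.015,0],[0.03,0,0,0.01,0],[0.03,0,0,0.005,0],[0.03,0,0,0,0],[0.03,0,0,0,0]]]'
python3 -m handwheel '[[[0.03,0,0,0.003,0],[0.03,0,0,0.003,0],[0.03,0,0,0.002,0],[0.03,0,0,0.001,0],[0.03,0,0,0,0],[0.03,0,0,0,0]]]'
```

```text
time: 9.35
eef_pos: [0.4735, -0.2263, 0.0364]
tcp_rot: [1.0, -0.005, 0.0, 0.0]
contact_force: [0.3, 0.1, -0.9]
opening: 0.411
finger_force: 80.8
time: 9.85
eef_pos: [0.4734, -0.2263, 0.0274]
tcp_rot: [1.0, -0.005, 0.0, 0.0]
contact_force: [0.8, -0.2, -1.9]
opening: 0.41
finger_force: 80.8
```

```bash
python3 -m handwheel '[[[0.03,0,0,0.001,0],[0.03,0,0,0.0005,0],[0.03,0,0,0.0005,0],[0.03,0,0,0,0],[0.03,0,0,0,0]]]'
python3 -m handwheel '[[[0.03,0,0,0.0005,0],[0.03,0,0,0.0005,0],[0.03,0,0,0,0],[0.03,0,0,0,0]]]'
```

```text
time: 10.27
eef_pos: [0.4734, -0.2263, 0.0254]
tcp_rot: [1.0, -0.005, 0.0, 0.0]
contact_force: [0.1, -0.2, -1.8]
opening: 0.41
finger_force: 80.9
time: 10.6
eef_pos: [0.4734, -0.2264, 0.0252]
tcp_rot: [1.0, -0.005, -0.0, -0.0]
contact_force: [-4.2, 1.1, 5.1]
opening: 0.409
finger_force: 82.0
```

The bed contact height is as expected (0.0252). Advance to just short of the stop and look.

```bash
python3 -m handwheel '[[[0.03,0.002,0,-0.0003,0],[0.03,0.004,0,0,0],[0.03,0.004,0,0,0],[0.03,0.004,0,0,0],[0.03,0.004,0,0,0],[0.03,0.004,0,0,0],[0.03,0.003,0,0,0],[0.03,0.001,0,0,0],[0.03,0,0,0,0],[0.03,0,0,0,0]]]'
python3 - <<'E'
from h import *
s=get_state(); c=cam("wrist"); im=viewer.read_camera("wrist"); cv2.imwrite("pics/w6.png",im)
print(s["eef_pos"],s["contact_force"])
cv2.imwrite("pics/c6.png",cv2.resize(im[0:250,190:450],None,fx=2.3,fy=2.3,interpolation=cv2.INTER_CUBIC))
E
```

```text
time: 11.43
eef_pos: [0.5002, -0.227, 0.0252]
tcp_rot: [1.0, -0.005, 0.001, 0.0]
contact_force: [-2.3, -0.5, 4.8]
opening: 0.407
finger_force: 81.8
[ 0.50020204 -0.22703284  0.02522912] [-2.25548976 -0.52383801  4.83057328]
```

View pics/c6.png

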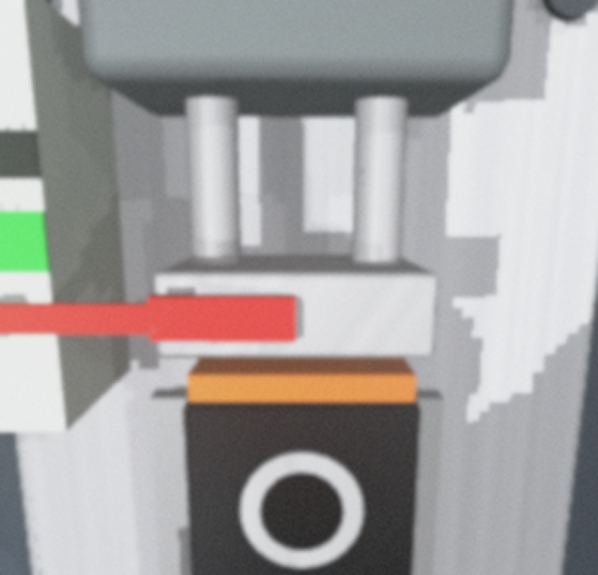

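The block sits centred between the guides with its nose a few mm short of the stop (the pointer is at rest). I'll press further and measure the pointer against the green zone numerically.

```bash
cat > m.py <<'E'
from h import *
s=get_state(); c=cam("wrist"); im=viewer.read_camera("wrist").astype(int); b,g,r=im[...,0],im[...,1],im[...,2]
red=(r>150)&(g<110)&(b<110); gr=(g>150)&(r<140)&(b<160)
red[200:]=0; gr[200:]=0
ys,xs=np.nonzero(gr); l,h=xs.min(),xs.max(); print("green",l,h,ys.min(),ys.max(),len(ys))
X=lambda y,x,z: ray(c,(x,y),z)[0]
col=slice(l,h+1)
gx=[X(v,(l+h)/2,.058) for v in (ys.min()-.5,ys.max()+.5)]
y2,x2=np.nonzero(red[:,:h+15]); px=X(y2.mean(),x2.mean(),.061); print("pointer px",x2.mean(),y2.mean(),"x",round(px,4),"green x",np.round(gx,4),"pointer-centre mm",round(1e3*(px-np.mean(gx)),1))
print(s["time"],s["eef_pos"].round(4),s["contact_force"].round(1),s["finger_force"].round(1))
E
python3 m.py
python3 -m handwheel '[[[0.03,0.002,0,0,0],[0.03,0.002,0,0,0],[0.03,0.002,0,0,0],[0.03,0.002,0,0,0],[0.03,0,0,0,0],[0.03,0,0,0,0],[0.03,0,0,0,0]]]'
python3 m.py
```

```text
green 130 211 91 118 1928
pointer px 186.602520045819 137.64490263459336 x 0.5669 green x [0.5811 0.5726] pointer-centre mm -10.0
time: 12.12
eef_pos: [0.5068, -0.227, 0.0253]
tcp_rot: [1.0, -0.005, -0.001, 0.0]
contact_force: [-8.5, -0.3, 8.1]
opening: 0.408
finger_force: 82.3
green 134 213 112 140 1896
pointer px 188.2394526795895 147.7126567844926 x 0.5703 green x [0.5814 0.5722] pointer-centre mm -6.5Traceback (most recent call last):
  File "m.py", line 10, in <module>
    print(s["time"],s["eef_pos"].round(4),s["contact_force"].round(1),s["finger_force"].round(1))
                                                                      ^^^^^^^^^^^^^^^^^^^^^^^
AttributeError: 'float' object has no attribute 'round'
Traceback (most recent call last):
  File "m.py", line 10, in <module>
    print(s["time"],s["eef_pos"].round(4),s["contact_force"].round(1),s["finger_force"].round(1))
                                                                      ^^^^^^^^^^^^^^^^^^^^^^^
AttributeError: 'float' object has no attribute 'round'
```

```bash
sed -i 's/,s\["finger_force"\].round(1)/,s["finger_force"]/' m.py
python3 -m handwheel '[[[0.03,0.0015,0,-0.0002,0],[0.03,0.0015,0,0,0],[0.03,0.0015,0,0,0],[0.03,0.0015,0,0,0],[0.03,0.001,0,0,0],[0.03,0,0,0,0],[0.03,0,0,0,0],[0.03,0,0,0,0],[0.03,0,0,0,0]]]'
python3 m.py
```

```text
time: 12.92
eef_pos: [0.512, -0.227, 0.0254]
tcp_rot: [1.0, -0.005, -0.003, -0.0]
contact_force: [-14.6, -1.3, 12.8]
opening: 0.411
finger_force: 82.8
green 136 213 130 156 832
pointer px 188.53444444444443 148.34222222222223 x 0.5756 green x [0.5812 0.5724] pointer-centre mm -1.2
12.9167 [ 0.512  -0.227   0.0254] [-14.6  -1.3  12.8] 82.81057476997375
```

```bash
python3 -m handwheel '[[[0.03,0.0008,0,-0.0003,0],[0.03,0.0007,0,0,0],[0.03,0,0,0,0],[0.03,0,0,0,0],[0.03,0,0,0,0],[0.03,0,0,0,0],[0.03,0,0,0,0],[0.03,0,0,0,0],[0.03,0,0,0,0],[0.03,0,0,0,0]]]'
python3 m.py
python3 -m handwheel '[[[0.03,0,0,0,0],[0.03,0,0,0,0],[0.03,0,0,0,0],[0.03,0,0,0,0],[0.03,0,0,0,0],[0.03,0,0,0,0]]]'
python3 m.py
```

```text
time: 13.8
eef_pos: [0.5131, -0.227, 0.0254]
tcp_rot: [1.0, -0.005, -0.004, -0.001]
contact_force: [-15.8, -0.8, 12.5]
opening: 0.408
finger_force: 82.7
green 137 215 135 159 696
pointer px 188.63550420168067 148.32773109243698 x 0.5767 green x [0.5807 0.5725] pointer-centre mm 0.1
13.8 [ 0.5131 -0.227   0.0254] [-15.8  -0.8  12.5] 82.74904489517212
time: 14.35
eef_pos: [0.5131, -0.227, 0.0253]
tcp_rot: [1.0, -0.005, -0.004, -0.001]
contact_force: [-15.6, -1.3, 12.2]
opening: 0.407
finger_force: 82.8
green 137 215 134 159 697
pointer px 188.68382352941177 148.34138655462183 x 0.5767 green x [0.581  0.5725] pointer-centre mm -0.1
14.35 [ 0.5131 -0.227   0.0253] [-15.6  -1.3  12.2] 82.75042176246643
```

```bash
python3 -c "
from plant import sign_off; print(sign_off())"
```

```text
the job is handed in; nothing more can be done
None
```

The black block sits between the guides with its gasket end against the stop; I handed the job in while still holding it pressed, with the pointer within about 0.1 mm of the green zone's centre (about 10 N).

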